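# Fill the tin of turned furniture feet

### The arm

A 6-joint arm with a two-finger parallel gripper is mounted at the origin on the work surface. World frame = base frame: x ahead of the robot, y to its left, z up, the work surface at z = 0. Lengths are in m, angles in rad, forces in N, time in s.
With the tool pointing down it reaches from about 0.35 to 0.775 m from the base axis. Payload 7.3 kg.
Tool frame: the origin (TCP) lies on the centre line of the jaws, within the pads' length; the fingertips stand 11 mm ahead of it and the grasp point (between the pads) lies 8 mm behind it; y points along the fingers, z is the direction in which the jaws open and shut, and the axes are right-handed (so a half turn about y gives the same grasp; the last joint's range is limited). The gripper opens to 92 mm and grips with 3 to 60 N. Pads are 19 mm wide; open, the fingers measure 130 mm over their backs; the gripper's body (75 mm by 190 mm) begins 47 mm behind the grasp point.
Start: joints at [-1.414, 0.342, 1.524, -0, 1.275, -0.146], TCP at [0.157, -0.501, 0.238] pointing down, gripper open.
Joint ranges: [-2.53, 2.53], [-0.77, 2.02], [0.04, 2.7], [-1, 4.14], [0.28, 2.66], [-3.11, 3.11]. Speed limits (rad/s): [2.57, 2.57, 3.14, 3.14, 3.14, 3.14].

### API

Orientations are given as [roll, pitch, yaw] about the fixed x, y, z axes, in that order (R = Rz(yaw) Ry(pitch) Rx(roll)).
In Python, from cell import robot, cams gives the robot as it stands.
- The arm moves only by the tool apply_moves, never from a script. Its argument "plan" is a list of rows, each a list of 7 numbers: the shift along the tool's x, y, z in m, then the turn, a rotation vector about the tool's x, y, z in degrees, then the gripper command: -1 is fully open, 1 is shut, values between are in proportion. A call has exactly 5 rows; each row is the pose to reach, as a shift and turn from the pose commanded when the call began, along the tool's axes at that moment; what a row does not reach only later rows make up. A row lasts 1/8 s, in which the tool goes at most 62.5 mm and 10.7 degrees, less where a joint would pass 70% of its speed; a pose out of reach is approached as far as the arm can. A call with a gripper value outside its range is refused whole. The fingers move at their own pace and stop on an object; "squeeze" is the grip in N (left out, the last holds). Time passes only in rows, so rows that repeat a pose let the fingers close, or fill a call up. It gives the time, the measured TCP pose, the force and the opening at its end, in the units of the state.
- robot.observe(): the state, without advancing time (a new reading comes with each control period).
- cams.read_camera(name): name is "scene" or "top" or "wrist"; returns the picture (384x512x3 uint8, blue, green, red); there is no depth.
- cams.calibration(name): a dict with "fx", "fy", "cx", "cy" (pixels), "dist" ([k1, k2, p1, p2, k3] as OpenCV has them; the pictures are not rectified), "extrinsics" (4x4, takes a point from world to camera coordinates); the wrist camera has in their place "T_tool_cam" (4x4, takes a point from camera to tool coordinates, whose origin is the TCP and whose axes are the tool frame's). Camera axes: x right, y up, looking along -z (the intrinsics and any distortion apply to the point x, -y, -z); pixel columns grow to the right and rows downward; lengths in m; the calibration is good to about 2 mm. A picture is of the moment at which its call begins: read the wrist's pose just before it. calibration takes no time and is no camera call.
- robot.hand_in(): hands the job in, once; it reports no verdict.
The state is a dict: "time": time; "qpos": joint angles; "qvel": joint speeds; "joint_efforts": joint torques, N m; "tool_pos": TCP position; "tool_rot": TCP orientation; "contact_force": force on the tool from outside, world axes, zero at the start; "torque": the same for the moment, N m; "opening": finger opening in m.
Only numpy, scipy, OpenCV 4.12 (cv2) and the standard library are available. Lean on these libraries where they do the work, as an engineer would, in place of code of your own. Each camera call takes 0.05 s, during which the arm holds its last target. There are 200 camera calls.

### The job

The round tin on the saw bench is being packed with turned beech feet, six round one in a single layer, and two places opposite each other in the ring are still empty. Stand the two loose pale feet of the matching size into those two gaps, one in each, flat on the tin's floor with their spigots up.

Things in the scene. Friction and masses are not known exactly. Their poses are not given: they have to be found in the camera images.
- foot_a: loose pale beech furniture foot on the bench: round puck 56 mm in diameter, 22 mm thick, lower edge rounded, with an upright dowel spigot 20 mm in diameter on its centre, top 67 mm above the underside; about 50 g. Grip it by the spigot. Origin: centre of the underside, z up the spigot. Bystanders: dark brown feet of the same size, a pale larger one (76 mm).
- foot_b: the second loose pale beech foot, same as foot_a in size, shape and origin. Either foot may go in either gap.
- gap_1 (a point): middle of one gap in the ring of feet, on the tin's inner floor, z up. Open round steel tin, fixed to the bench: 190 mm outside diameter, 184 inside, floor 3 mm and wall top 28 mm above the bench. The tin's centre lies midway between gap_1 and gap_2, 60 mm from each.
- gap_2 (a point): middle of the other gap, opposite gap_1, likewise on the tin's floor. Already in the tin: five loose pale feet like foot_a, spigots up, one in the centre and four around it, neighbouring centres 60 mm apart; a foot set in a gap has 3 to 5 mm of play to its neighbours and the wall.
Things that resemble listed ones, but are neither listed nor needed, are in the scene too. What is shaped like the foot_a but blue or green is not meant.

How it is judged:
At the end, for the whole second after the job is handed in: Both loose pale feet stand at rest in the tin, one in each gap: each within 20 mm of its gap's middle, underside less than 5 mm above the tin's floor, spigot up within 10 degrees of vertical (((horizontal distance between foot_a and gap_1 below 0.02 m and z of foot_a in the frame of gap_1 below 0.005 m and horizontal distance between foot_b and gap_2 below 0.02 m and z of foot_b in the frame of gap_2 below 0.005 m) or (horizontal distance between foot_b and gap_1 below 0.02 m and z of foot_b in the frame of gap_1 below 0.005 m and horizontal distance between foot_a and gap_2 below 0.02 m and z of foot_a in the frame of gap_2 below 0.005 m)) and angle between each of foot_a, foot_b's own z axis and vertical below 0.17 rad and linear speed of each of foot_a, foot_b below 0.02 m/s); the robot touches nothing.
It also fails if it takes over 51 s, if anything falls off the work surface, if the arm or the gripper's body presses on something with over 40 N, if the wrist force passes 120 N, or if a joint passes its speed limit or range.

## Working session

There is one attempt and no reset: what is moved stays moved. The work goes in short steps, Python scripts to look and compute and a tool call to move; the robot and the scene stay as the last step left them, time stands still between calls to the robot, and variables do not carry over. Pictures are saved under pics/ and viewed, about 8 in all and at most 12, crops included, and the job is handed in when it is done.

Besides the shell and the picture viewer there is one more tool, called after ">>>" as a command line: name --pt "numbers of a row" for each row, then --argument value for the rest. apply_moves: Moves the arm, as the interface text tells. Its arguments: {"type":"object","properties":{"plan":{"type":"array","items":{"type":"array","items":{"type":"number"}}},"squeeze":{"type":"number"}},"required":["plan"]}

```bash
mkdir -p pics; ls; python3 - <<'E'
from cell import robot,cams
import cv2,numpy as np
s=robot.observe();print(s)
for n in("scene","top"):
    im=cams.read_camera(n);cv2.imwrite(f"pics/{n}0.png",im)
    c=cams.calibration(n);print(n,c)
print(cams.calibration("wrist"))
E
```

```text
pics
{'time': 0.0, 'qpos': array([-1.41400438e+00,  3.42711605e-01,  1.52499160e+00,  6.55502238e-06,
        1.27540929e+00, -1.45999782e-01]), 'qvel': array([ 3.39910102e-04,  1.18374463e-05,  9.18338413e-04, -1.65991827e-04,
       -3.44464189e-04, -1.30030170e-04]), 'joint_efforts': array([-1.48099913e-03, -4.31247139e+01, -2.44220710e+01,  7.14990450e-02,
        5.59742725e-02, -1.25500501e-04]), 'tool_pos': array([ 0.15651059, -0.50072773,  0.2370596 ]), 'tool_rot': array([-1.57229909e+00,  2.27310478e-04, -2.83880301e+00]), 'contact_force': array([-0.50549077,  0.06183717, -0.0091119 ]), 'torque': array([ 0.02474459, -0.00438486,  0.03605981]), 'opening': 0.09164495122356345}
scene {'fx': 376.8310894123212, 'fy': 376.8310894123212, 'cx': 255.18011531679355, 'cy': 195.99031939918655, 'dist': array([-0.08613765,  0.        ,  0.        ,  0.        ,  0.        ]), 'extrinsics': array([[-0.51386491,  0.85784302,  0.00694254,  0.31104562],
       [-0.61486135, -0.37393346,  0.6943481 ,  0.33334527],
       [ 0.59823773,  0.35253243,  0.7196058 , -1.27820262],
       [ 0.        
[... 328 characters left out ...]
 -0.01192745,  0.10763458, -0.55978208],
       [-0.10760075,  0.00344512,  0.99418822, -0.9906382 ],
       [ 0.        ,  0.        ,  0.        ,  1.        ]])}
{'fx': 303.01161419069, 'fy': 303.01161419069, 'cx': 257.6219736247292, 'cy': 186.11887686389247, 'dist': array([-0.01108313,  0.        ,  0.        ,  0.        ,  0.        ]), 'T_tool_cam': array([[-1.19649732e-04, -9.67324390e-01, -2.53541929e-01,
        -6.72248748e-02],
       [ 1.25624870e-03,  2.53541585e-01, -9.67323672e-01,
        -1.46086510e-01],
       [ 9.99999204e-01, -4.34251736e-04,  1.18486382e-03,
         1.91313603e-04],
       [ 0.00000000e+00,  0.00000000e+00,  0.00000000e+00,
         1.00000000e+00]])}
```

```bash
python3 -c "
import cv2,numpy as np
a=cv2.imread('pics/scene0.png');b=cv2.imread('pics/top0.png')
cv2.imwrite('pics/s1.png',cv2.resize(a,(768,576)));cv2.imwrite('pics/t1.png',cv2.resize(b,(768,576)))"
```

```text
(no output)
```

View pics/s1.png

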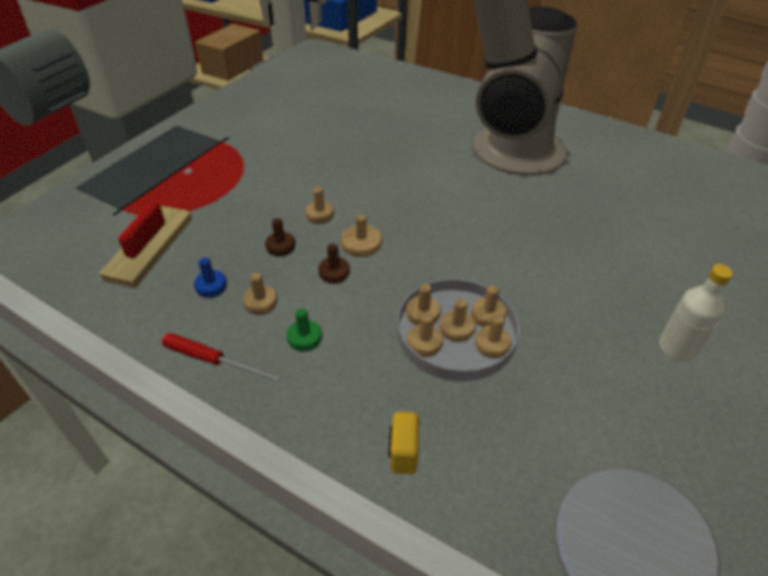

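View pics/t1.png

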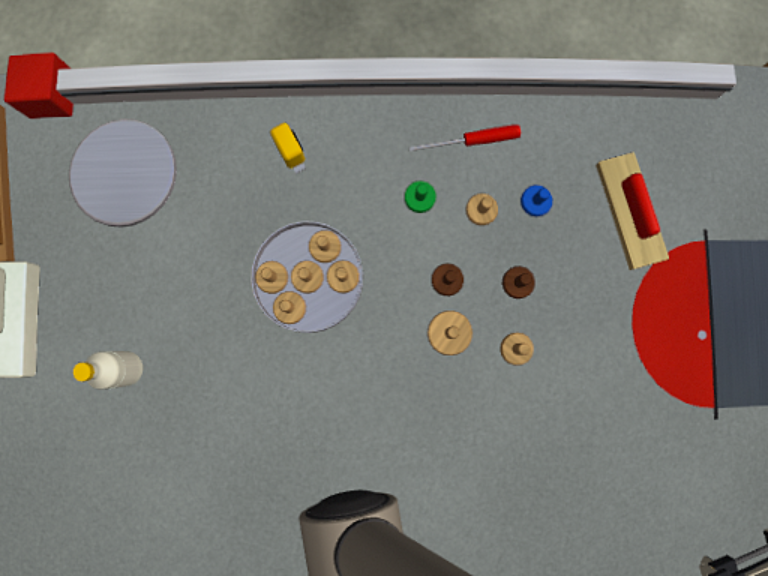

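Scene view at 768x576: small pale feet are at (260,298) and (320,212). Top view: the same two are at (482,208) and (517,348). The larger pale foot is at top (450,332), and brown, blue and green ones stand alongside. In the tin (top view), the empty places are near (289,245) and (324,307). Next I'll measure the blobs and make one enlarged crop.

```bash
cat >h.py <<'E'
import cv2,numpy as np
from cell import robot,cams
from scipy.spatial.transform import Rotation as R
F=np.diag([1.,-1,-1])
def pose(name,st=None):
    c=cams.calibration(name);K=np.array([[c['fx'],0,c['cx']],[0,c['fy'],c['cy']],[0,0,1]])
    if name=='wrist':
        T=np.eye(4);T[:3,:3]=R.from_euler('xyz',st['tool_rot']).as_matrix();T[:3,3]=st['tool_pos'];T=T@c['T_tool_cam']
    else: T=np.linalg.inv(c['extrinsics'])
    return K,np.array(c['dist']),T
def ray(P,uv):
    K,d,T=P;u=cv2.undistortPoints(np.array([[uv]],float),K,d)[0,0]
    return T[:3,3],T[:3,:3]@F@np.array([u[0],u[1],1.])
def onz(P,uv,z):
    o,v=ray(P,uv);return o+v*(z-o[2])/v[2]
def tri(P1,a,P2,b):
    o1,v1=ray(P1,a);o2,v2=ray(P2,b)
    A=np.stack([v1,-v2],1);t=np.linalg.lstsq(A,o2-o1,rcond=None)[0]
    p,q=o1+t[0]*v1,o2+t[1]*v2
    return (p+q)/2,np.linalg.norm(p-q)
def proj(P,X):
    K,d,T=P;W=np.linalg.inv(T);x=F@(W[:3,:3]@X+W[:3,3])
    return cv2.projectPoints(x[None],np.zeros(3),np.zeros(3),K,d)[0].ravel()
def beech(im):
    h=cv2.cvtColor(im,cv2.COLOR_BGR2HSV)
    m=cv2.inRange(h,(8,75,90),(25,190,255))
    return m
def blobs(m,lo,hi):
    cs=cv2.findContours(m,cv2.RETR_EXTERNAL,cv2.CHAIN_APPROX_NONE)[0]
    return [c for c in cs if lo<cv2.contourArea(c)<hi]
E
python3 - <<'E'
from h import *
t=cv2.imread('pics/top0.png');s=cv2.imread('pics/scene0.png')
PT,PS=pose('top'),pose('scene')
for c in blobs(beech(t),150,1500):
    (x,y),r=cv2.minEnclosingCircle(c);p=onz(PT,(x,y),.02);q=onz(PT,(x+r,y),.02)
    print('top',np.round((x,y,r),1),int(cv2.contourArea(c)),p.round(3),'diam',round(2*np.linalg.norm(p-q),3),'scene px puck/spigot',proj(PS,p).round(0),proj(PS,p+[0,0,.047]).round(0))
for c in blobs(beech(s),80,1500):
    x,y,w,h=cv2.boundingRect(c);k=c[:,0];tp=k[k[:,1]<=y+1].mean(0)
    print('scene',x,y,w,h,'top',tp)
a=cv2.resize(t[100:260,150:380],None,fx=3.4,fy=3.4,interpolation=cv2.INTER_CUBIC)
cv2.imwrite('pics/crop.png',a)
E
```

```text
top [344.4 232.2  10.8] 322 [ 0.444 -0.239  0.02 ] diam 0.055 scene px puck/spigot [213. 139.] [212. 126.]
top [299.7 221.6  14.9] 648 [ 0.473 -0.126  0.02 ] diam 0.076 scene px puck/spigot [241. 158.] [240. 144.]
top [192.6 204.7  10.8] 338 [0.519 0.145 0.02 ] diam 0.055 scene px puck/spigot [326. 207.] [328. 193.]
top [228.1 184.   10.7] 327 [0.571 0.054 0.02 ] diam 0.055 scene px puck/spigot [282. 206.] [283. 192.]
top [204.4 184.1  10.8] 334 [0.571 0.115 0.02 ] diam 0.055 scene px puck/spigot [305. 216.] [307. 202.]
top [180.7 184.5  10.8] 337 [0.571 0.176 0.02 ] diam 0.055 scene px puck/spigot [329. 226.] [332. 213.]
top [216.2 163.8  10.7] 322 [0.623 0.085 0.02 ] diam 0.055 scene px puck/spigot [283. 226.] [284. 212.]
top [320.9 139.2  10.6] 315 [ 0.685 -0.186  0.02 ] diam 0.055 scene px puck/spigot [173. 198.] [170. 184.]
top [421.  140.5  39.2] 1147 [ 0.68  -0.453  0.02 ] diam 0.221 scene px puck/spigot [ 99. 160.] [ 94. 147.]
top [  4.5 121.5  51.7] 526 [0.75  0.667 0.02 ] diam 0.304 scene px puck/spigot [547. 409.] [563. 401.]
scene 162 190 23 17 top [177.2 190.8]
scene 270 189 71 47 top [294.5   189.625]
scene 227 143 28 25 top [240.5 143.5]
scene 66 137 61 51 top [111.5 137.5]
scene 204 125 18 21 top [211.14285714 125.28571429]
scene 129 42 37 16 top [131.8  42.4]
scene 468 36 41 27 top [475.11111111  36.55555556]
scene 203 17 29 11 top [207.25   17.625]
scene 131 16 41 17 top [157.5         16.58333333]
scene 238 4 29 22 top [255.11111111   4.66666667]
scene 271 0 10 43 top [2.77000000e+02 2.22222222e-01]
scene 121 0 55 15 top [147.63829787   0.17021277]
```

View pics/crop.png

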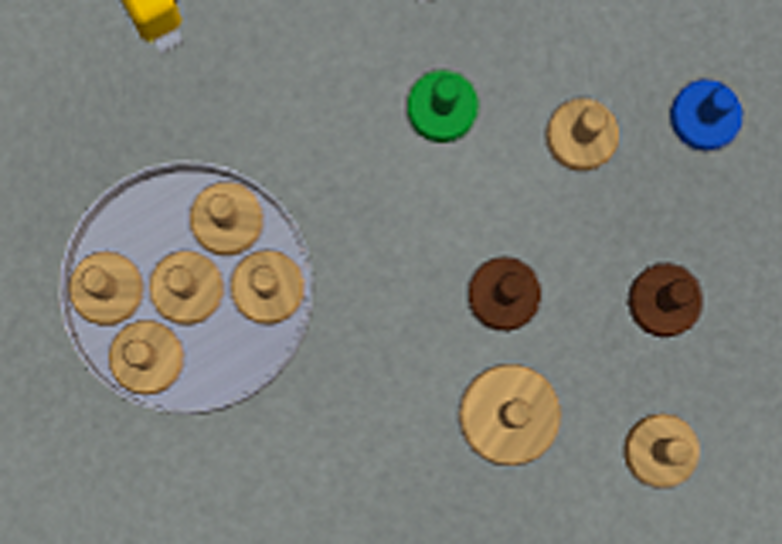

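The crop confirms the targets. The two matching loose feet (about 55 mm) are at crop (583,134) and (662,452). The pale one at (510,415) measures 76 mm, so it's the large bystander. World estimates are A (0.444,-0.239) and B (0.685,-0.186), with gaps near (0.519,0.085) and (0.623,0.145). A single tool yaw of -150° puts the jaws tangential at both gaps, so I'll hold it throughout and hover over A.

```bash
cat >>h.py <<'E'
def go(x,y,z,yaw=-150.):
    s=robot.observe();M=R.from_euler('xyz',s['tool_rot']);D=R.from_euler('xyz',[-90,0,yaw],degrees=True)
    d=M.inv().apply(np.array([x,y,z])-s['tool_pos']);r=(M.inv()*D).as_rotvec(degrees=True)
    print('t',round(s['time'],2),'pos',s['tool_pos'].round(4),'op',round(s['opening'],4),'F',s['contact_force'].round(1),'shift',d.round(4),'turn',r.round(1),'dist',np.linalg.norm(d).round(3))
E
python3 -c "
from h import *
go(.444,-.239,.2)"
```

```text
t 0.1 pos [ 0.1565 -0.5008  0.2371] op 0.0919 F [-0.5  0.2  0.1] shift [-0.3524  0.0374 -0.1641] turn [  0.1 -12.7  -0. ] dist 0.391
```

>>> apply_moves --pt "-0.045 0.005 -0.021 0 -3 0 -1" --pt "-0.1 0.01 -0.046 0 -7 0 -1" --pt "-0.155 0.016 -0.072 0 -12.7 0 -1" --pt "-0.21 0.022 -0.098 0 -12.7 0 -1" --pt "-0.265 0.028 -0.124 0 -12.7 0 -1" --squeeze 15

```text
time: 0.72
tool_pos: [0.3736, -0.3022, 0.2094]
tool_rot: [-1.571, -0.0, -2.617]
contact_force: [1.5, -0.7, -0.3]
opening: 0.0919
```

```bash
python3 -c "
from h import *
go(.444,-.239,.2)"
```

```text
t 0.72 pos [ 0.3736 -0.3022  0.2094] op 0.0919 F [ 1.5 -0.7 -0.3] shift [-0.0926  0.0094 -0.0195] turn [0. 0. 0.] dist 0.095
```

```bash
python3 - <<'E'
from h import *
cams.read_camera('wrist');s=robot.observe();im=cams.read_camera('wrist');np.save('w1.npy',s,allow_pickle=True);cv2.imwrite('pics/w1.png',im)
P=pose('wrist',s);print(s['tool_pos'],abs(s['qvel']).max())
for z in(.0,.022,.067):print(z,proj(P,np.array([.444,-.239,z])))
go(.444,-.239,.2)
E
```

```text
[ 0.37758291 -0.29679602  0.20865628] 0.18801771945571083
0.0 [243.81473293  89.74727198]
0.022 [242.80679477  88.52417883]
0.067 [240.2572244   85.43059367]
t 0.82 pos [ 0.3754 -0.2993  0.2089] op 0.0917 F [-0.4 -0.6  0.7] shift [-0.0897  0.0091 -0.0173] turn [ 0.1  0.4 -0.1] dist 0.092
```

>>> apply_moves --pt "-0.045 0.005 -0.01 0 0 0 -1" --pt "-0.09 0.009 -0.019 0 0 0 -1" --pt "-0.092 0.009 -0.019 0 0 0 -1" --pt "-0.092 0.009 -0.019 0 0 0 -1" --pt "-0.092 0.009 -0.019 0 0 0 -1"

```text
time: 1.45
tool_pos: [0.4418, -0.2423, 0.2008]
tool_rot: [-1.571, -0.0, -2.619]
contact_force: [-0.6, 0.3, 0.4]
opening: 0.0917
```

```bash
python3 - <<'E'
from h import *
s=robot.observe();im=cams.read_camera('wrist');np.save('w2.npy',s,allow_pickle=True);cv2.imwrite('pics/w2.png',im)
P=pose('wrist',s);print(s['tool_pos'],abs(s['qvel']).max())
for z in(.0,.022,.067):print(z,proj(P,np.array([.444,-.239,z])))
go(.444,-.239,.2)
a=cv2.imread('pics/w1.png')
cv2.imwrite('pics/w12.png',cv2.resize(np.vstack([a,im]),None,fx=.78,fy=.78))
E
```

```text
[ 0.44182238 -0.242253    0.20075417] 0.003653209690771396
0.0 [256.44633316 163.4450264 ]
0.022 [256.34906914 167.10281652]
0.067 [256.10517453 176.27586638]
t 1.5 pos [ 0.4419 -0.2422  0.2008] op 0.0919 F [ 0.2 -0.3 -0.3] shift [-0.0034  0.0008 -0.0017] turn [-0. -0.  0.] dist 0.004
```

View pics/w12.png

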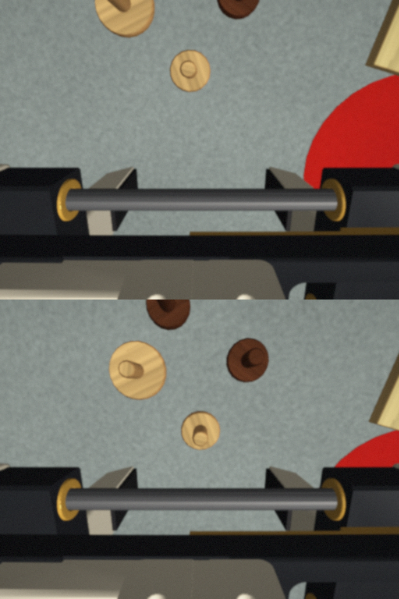

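Both wrist views show foot A's puck and spigot top within about 1 px of prediction (view 2: puck (256.6,167.3), spigot top (256.4,176.3)). Next I'll get its height from blob fits and triangulation.

```bash
python3 - <<'E'
from h import *
PT=pose('top');r=[]
for n in(1,2):
    s=np.load(f'w{n}.npy',allow_pickle=True).item();im=cv2.imread(f'pics/w{n}.png');P=pose('wrist',s)
    g=np.array([.444,-.239,.022]);q=proj(P,g)
    b=[cv2.minEnclosingCircle(c) for c in blobs(beech(im),300,4000)];c=min(b,key=lambda b:np.hypot(*(b[0]-q)))
    gr=cv2.resize(cv2.cvtColor(im,cv2.COLOR_BGR2GRAY)[int(q[1])-35:int(q[1])+35,int(q[0])-35:int(q[0])+35],None,fx=4,fy=4,interpolation=cv2.INTER_CUBIC)
    h=cv2.HoughCircles(gr,cv2.HOUGH_GRADIENT,1,15,param1=80,param2=14,minRadius=30,maxRadius=60)
    h=h[0][:3]/4+[int(q[0])-35,int(q[1])-35,0] if h is not None else None
    print(n,'puck',c,onz(P,c[0],.022).round(4),'spig',h)
    r.append((P,c[0],h[0][:2] if h is not None else None))
print('puck h wrist-top',tri(r[1][0],r[1][1],PT,(344.4,232.2)))
print('puck h w1-w2',tri(r[0][0],r[0][1],r[1][0],r[1][1]))
print('spig h w2-top',tri(r[1][0],(256.4,176.3),PT,(348.5,232.9)))
if r[0][2] is not None:print('spig h w1-w2',tri(r[0][0],r[0][2],r[1][0],(256.4,176.3)))
E
```

```text
1 puck ((243.1904754638672, 90.52381134033203), 26.956436157226562) [ 0.4425 -0.2403  0.022 ] spig [[240.375       89.125        9.97500038]
 [243.875       87.625       11.02499962]]
2 puck ((256.7567443847656, 167.51351928710938), 24.75345802307129) [ 0.4438 -0.2396  0.022 ] spig [[256.625      168.375        7.9000001 ]
 [257.375      179.125        8.97500038]
 [258.125      183.875       13.69999981]]
puck h wrist-top (array([ 0.44399374, -0.23923921,  0.02057696]), np.float64(0.0012892609478655304))
puck h w1-w2 (array([ 0.44268944, -0.24005465,  0.01605157]), np.float64(0.00032862971996073197))
spig h w2-top (array([ 0.44266105, -0.24000238,  0.0594401 ]), np.float64(0.00018569926198014428))
spig h w1-w2 (array([ 0.44173917, -0.24012202,  0.05638148]), np.float64(0.0007762548971187693))
```

Heights agree with a foot standing on the bench: puck top about 20 mm, spigot top about 60 mm. Descending to grasp.

>>> apply_moves --pt "-0.0027 0.05 -0.0015 0 0 0 -1" --pt "-0.0027 0.1 -0.0015 0 0 0 -1" --pt "-0.0027 0.14 -0.0015 0 0 0 -0.6" --pt "-0.0027 0.158 -0.0015 0 0 0 -0.6" --pt "-0.0027 0.158 -0.0015 0 0 0 -0.6"

```text
time: 2.12
tool_pos: [0.4431, -0.2388, 0.0417]
tool_rot: [-1.573, -0.001, -2.618]
contact_force: [-1.0, 1.6, -0.1]
opening: 0.0741
```

```bash
python3 -c "
from h import *
go(.4435,-.2395,.042)"
```

```text
t 2.12 pos [ 0.4431 -0.2388  0.0417] op 0.0741 F [-1.   1.6 -0.1] shift [-0.     -0.0003  0.0008] turn [ 0.2 -0.   0.1] dist 0.001
```

>>> apply_moves --pt "0 0.001 0 0 0 0 0.2" --pt "0 0.001 0 0 0 0 1" --pt "0 0.001 0 0 0 0 1" --pt "0 0.001 0 0 0 0 1" --pt "0 0.001 0 0 0 0 1" --squeeze 15

```text
time: 2.75
tool_pos: [0.4443, -0.2386, 0.0419]
tool_rot: [-1.57, 0.0, -2.617]
contact_force: [-0.6, 0.2, -0.5]
opening: 0.0282
```

```bash
python3 -c "
from h import *
go(.519,.085,.15)"
```

```text
t 2.75 pos [ 0.4443 -0.2386  0.0419] op 0.0282 F [-0.6  0.2 -0.5] shift [-0.2267 -0.1082 -0.2427] turn [-0.   0.1 -0. ] dist 0.349
```

>>> apply_moves --pt "0 0 0 0 0 0 1" --pt "0 0 0 0 0 0 1" --pt "0 0 0 0 0 0 1" --pt "0 -0.04 0 0 0 0 1" --pt "0 -0.1 0 0 0 0 1"

```text
time: 3.38
tool_pos: [0.4432, -0.2379, 0.1413]
tool_rot: [-1.575, -0.002, -2.617]
contact_force: [1.2, -0.9, -0.3]
opening: 0.0195
```

```bash
python3 -c "
from h import *
go(.519,.085,.15)"
```

```text
t 3.38 pos [ 0.4432 -0.2379  0.1413] op 0.0195 F [ 1.2 -0.9 -0.3] shift [-0.2273 -0.0081 -0.2416] turn [0.2 0.  0.1] dist 0.332
```

Gripped, with the opening at 19.5 mm. Carrying to above gap_1, with the underside at about 108 mm (spigot tops about 70 mm).

>>> apply_moves --pt "-0.025 -0.008 -0.027 0 0 0 1" --pt "-0.06 -0.008 -0.064 0 0 0 1" --pt "-0.097 -0.008 -0.103 0 0 0 1" --pt "-0.134 -0.008 -0.142 0 0 0 1" --pt "-0.171 -0.008 -0.182 0 0 0 1"

```text
time: 4.0
tool_pos: [0.5013, 0.0062, 0.1497]
tool_rot: [-1.571, 0.0, -2.617]
contact_force: [1.1, -0.4, -1.6]
opening: 0.0193
```

```bash
python3 -c "
from h import *
go(.519,.085,.15)"
```

```text
t 4.0 pos [0.5013 0.0062 0.1497] op 0.0193 F [ 1.1 -0.4 -1.6] shift [-0.0547 -0.0003 -0.0593] turn [-0.  0. -0.] dist 0.081
```

>>> apply_moves --pt "-0.025 0 -0.027 0 0 0 1" --pt "-0.045 0 -0.048 0 0 0 1" --pt "-0.055 0 -0.059 0 0 0 1" --pt "-0.0555 0 -0.0595 0 0 0 1" --pt "-0.0555 0 -0.0595 0 0 0 1"

```text
time: 4.62
tool_pos: [0.5192, 0.083, 0.1496]
tool_rot: [-1.571, -0.001, -2.618]
contact_force: [-1.0, -0.6, -0.5]
opening: 0.0195
```

```bash
python3 -c "
from h import *
go(.519,.085,.15)
s=robot.observe();im=cams.read_camera('wrist');np.save('w3.npy',s,allow_pickle=True);cv2.imwrite('pics/w3.png',im)
P=pose('wrist',s)
t=cams.read_camera('top');cv2.imwrite('pics/top3.png',t)
for p in [(.571,.115),(.571,.054),(.571,.176),(.519,.145),(.623,.085),(.519,.085)]: print(p,proj(P,np.array([*p,.025])).round(1))
for c in blobs(beech(im),300,6000):
    (x,y),r=cv2.minEnclosingCircle(c);print('w',np.round((x,y,r),1),onz(P,(x,y),.025).round(4))
"
```

```text
t 4.62 pos [0.5192 0.083  0.1496] op 0.0195 F [-1.  -0.6 -0.5] shift [-0.0008 -0.0004 -0.0019] turn [-0.  0.  0.] dist 0.002
(0.571, 0.115) [255.8 114.3]
(0.571, 0.054) [314.9 149.3]
(0.571, 0.176) [193.3  77.3]
(0.519, 0.145) [197.8 148.7]
(0.623, 0.085) [317.3  77.9]
(0.519, 0.085) [255.9 181.3]
w [268. 300. 170.] [0.4165 0.0117 0.025 ]
w [258. 271.  20.] [0.4402 0.0372 0.025 ]
w [216.  256.5  26.7] [0.4333 0.081  0.025 ]
w [461.5 239.   23.5] [ 0.569  -0.1169  0.025 ]
w [258.5 213.   43.5] [0.4935 0.0675 0.025 ]
w [313.4 151.   30.6] [0.5691 0.0543 0.025 ]
w [198.3 149.4  30.5] [0.5186 0.1444 0.025 ]
w [255.3 115.7  31.2] [0.5697 0.1148 0.025 ]
w [317.   80.5  34. ] [0.6211 0.0841 0.025 ]
w [194.   80.   33.8] [0.5694 0.1745 0.025 ]
```

View pics/w3.png

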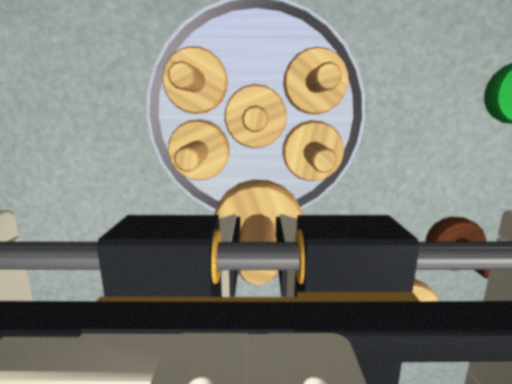

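The view shows the gap right below the held foot, between the feet at (198,149), (255,116) and (313,151). Wrist and top measurements agree within 2 mm. I'll do a height check, then descend.

```bash
python3 -c "
from h import *
s=np.load('w3.npy',allow_pickle=True).item();P=pose('wrist',s);T=pose('top')
for a,b in [((255.3,115.7),(204.4,184.1)),((313.4,151),(228.1,184)),((198.3,149.4),(192.6,204.7)),((317,80.5),(216.2,163.8))]: print(tri(P,a,T,b))
go(.5185,.0842,.049)"
```

```text
(array([0.57008054, 0.11447487, 0.027075  ]), np.float64(0.0009215511575614546))
(array([0.56954252, 0.05435907, 0.02616777]), np.float64(0.0010406844888794845))
(array([0.5186341 , 0.14433845, 0.02471164]), np.float64(9.191188810855228e-05))
(array([0.6215351 , 0.08419077, 0.02627378]), np.float64(0.0012137603695454868))
t 4.72 pos [0.5193 0.0828 0.1497] op 0.0196 F [ 0.6 -0.7 -0.9] shift [-0.      0.1007 -0.0016] turn [-0. -0.  0.] dist 0.101
```

>>> apply_moves --pt "0 0.03 -0.0016 0 0 0 1" --pt "0 0.06 -0.0016 0 0 0 1" --pt "0 0.08 -0.0016 0 0 0 1" --pt "0 0.095 -0.0016 0 0 0 1" --pt "0 0.1 -0.0016 0 0 0 1"

```text
time: 5.35
tool_pos: [0.5183, 0.0848, 0.0491]
tool_rot: [-1.571, -0.001, -2.618]
contact_force: [0.9, -0.2, -0.7]
opening: 0.0195
```

```bash
python3 -c "
from h import *
go(.5185,.0842,.0455)"
```

```text
t 5.35 pos [0.5183 0.0848 0.0491] op 0.0195 F [ 0.9 -0.2 -0.7] shift [0.0001 0.0036 0.0006] turn [0.  0.  0.1] dist 0.004
```

No contact yet. Lowering the last 4 mm, then releasing with a partial opening.

>>> apply_moves --pt "0 0.0015 0 0 0 0 1" --pt "0 0.003 0 0 0 0 1" --pt "0 0.0035 0 0 0 0 1" --pt "0 0.004 0 0 0 0 1" --pt "0 0.004 0 0 0 0 1"

```text
time: 5.98
tool_pos: [0.5186, 0.0853, 0.0458]
tool_rot: [-1.571, 0.0, -2.617]
contact_force: [0.6, -0.8, -0.8]
opening: 0.0197
```

>>> apply_moves --pt "0 0 0 0 0 0 0.2" --pt "0 0 0 0 0 0 0.1" --pt "0 0 0 0 0 0 0.1" --pt "0 0 0 0 0 0 0.1" --pt "0 0 0 0 0 0 0.1"

```text
time: 6.6
tool_pos: [0.5186, 0.0853, 0.0457]
tool_rot: [-1.571, -0.0, -2.617]
contact_force: [-0.1, 0.3, -0.2]
opening: 0.0413
```

>>> apply_moves --pt "0 -0.02 0 0 0 0 0.1" --pt "0 -0.06 0 0 0 0 0.1" --pt "0 -0.11 0 0 0 0 0" --pt "0 -0.14 0 0 0 0 -0.5" --pt "0 -0.15 0 0 0 0 -1"

```text
time: 7.22
tool_pos: [0.5193, 0.0853, 0.1975]
tool_rot: [-1.569, 0.003, -2.617]
contact_force: [-0.7, 0.5, -0.3]
opening: 0.0616
```

```bash
python3 -c "
from h import *
cams.read_camera('wrist')
s=robot.observe();P=pose('wrist',s);im=cams.read_camera('wrist');cv2.imwrite('pics/w4.png',im)
t=cams.read_camera('top');cv2.imwrite('pics/top4.png',t)
for c in blobs(beech(im),300,6000):
    (x,y),r=cv2.minEnclosingCircle(c);print('w',np.round((x,y,r),1),onz(P,(x,y),.025).round(4))
for c in blobs(beech(t),150,1200):
    (x,y),r=cv2.minEnclosingCircle(c);print('top',np.round((x,y,r),1),onz(pose('top'),(x,y),.025).round(4))
go(.685,-.186,.2)
"
```

```text
w [135.  256.5  27.2] [0.3615 0.1583 0.025 ]
w [257.5 173.7  25.1] [0.5174 0.0845 0.025 ]
w [307.  146.2  26.1] [0.569  0.0542 0.025 ]
w [208.6 144.8  25.9] [0.5186 0.1445 0.025 ]
w [257.5 116.2  26.4] [0.5697 0.1147 0.025 ]
w [309.   86.   28.4] [0.6211 0.0848 0.025 ]
w [206.   85.5  28.2] [0.5698 0.1744 0.025 ]
top [299.7 221.6  14.9] [ 0.4728 -0.1251  0.025 ]
top [320.9 139.2  10.6] [ 0.6836 -0.1854  0.025 ]
top [421.  140.5  39.2] [ 0.6792 -0.4512  0.025 ]
top [  0. 122.  52.] [0.748  0.6772 0.025 ]
t 7.38 pos [0.5182 0.0852 0.1949] op 0.0736 F [ 0.4 -0.3 -0.1] shift [-0.0086 -0.0052  0.3183] turn [0.  0.  0.1] dist 0.318
```

View pics/w4.png

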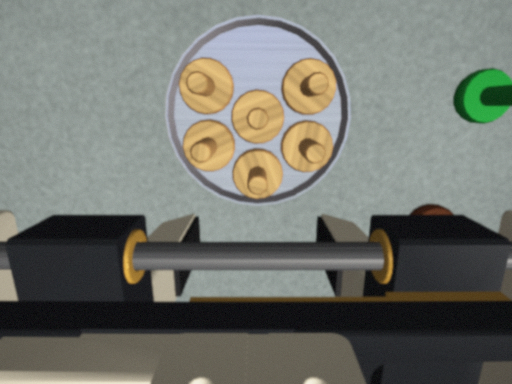

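Foot A stands in gap_1 at pixel (257,174), measured at (0.517,0.0845), and its neighbours haven't moved. Now to foot B.

>>> apply_moves --pt "0 0 0.04 0 0 0 -1" --pt "-0.002 0 0.095 0 0 0 -1" --pt "-0.004 0 0.15 0 0 0 -1" --pt "-0.006 0 0.205 0 0 0 -1" --pt "-0.008 -0.005 0.26 0 0 0 -1"

```text
time: 8.0
tool_pos: [0.6556, -0.1371, 0.1977]
tool_rot: [-1.574, -0.003, -2.617]
contact_force: [0.4, -0.1, 0.3]
opening: 0.0917
```

```bash
cat >look.py <<'E'
from h import *
import sys
n=sys.argv[1];g=np.array([.6843,-.1857,.022])
cams.read_camera('wrist');s=robot.observe();P=pose('wrist',s);im=cams.read_camera('wrist');np.save(n+'.npy',s,allow_pickle=True);cv2.imwrite(f'pics/{n}.png',im)
print(abs(s['qvel']).max(),'pred',proj(P,g),proj(P,g+[0,0,.045]))
for c in blobs(beech(im),300,6000):
    (x,y),r=cv2.minEnclosingCircle(c);print('w',np.round((x,y,r),1),onz(P,(x,y),.022).round(4),'tri top',tri(P,(x,y),pose('top'),(320.9,139.2))[0].round(4))
go(.6843,-.1857,.2)
E
python3 look.py w5
```

```text
0.13869284341641644 pred [303.25667639 168.7890029 ] [310.26968606 178.37180277]
w [171.9 290.8  29.7] [ 0.4775 -0.1275  0.022 ] tri top [ 0.6357 -0.1314  0.24  ]
w [ 88.5 256.5  27.5] [ 0.47   -0.0225  0.022 ] tri top [ 0.6409 -0.1152  0.2634]
w [198.  229.   19.7] [ 0.5652 -0.1186  0.022 ] tri top [ 0.6459 -0.1334  0.2052]
w [304.  168.6  25.1] [ 0.6849 -0.1863  0.022 ] tri top [ 0.6847 -0.1864  0.0205]
t 8.1 pos [ 0.6567 -0.1409  0.1975] op 0.0918 F [-0.4  0.2 -1.1] shift [-0.0017 -0.0025  0.0526] turn [ 0.  -0.2  0.1] dist 0.053
```

Foot B is at (0.685,-0.186), and its triangulated puck top of 20.5 mm is plausible.

>>> apply_moves --pt "-0.001 0 0.03 0 0 0 -1" --pt "-0.002 0 0.05 0 0 0 -1" --pt "-0.002 0.015 0.053 0 0 0 -1" --pt "-0.002 0.06 0.053 0 0 0 -1" --pt "-0.002 0.09 0.053 0 0 0 -0.6"

```text
time: 8.72
tool_pos: [0.6818, -0.1787, 0.1063]
tool_rot: [-1.575, -0.003, -2.616]
contact_force: [0.8, -0.9, -0.2]
opening: 0.0857
```

```bash
python3 -c "
from h import *
go(.6847,-.1862,.042)"
```

```text
t 8.72 pos [ 0.6818 -0.1787  0.1063] op 0.0857 F [ 0.8 -0.9 -0.2] shift [0.001  0.0643 0.0082] turn [0.3 0.1 0.2] dist 0.065
```

>>> apply_moves --pt "0 0 0 0 0 0 -0.6" --pt "0 0 0 0 0 0 -0.4" --pt "0 0 0 0 0 0 -0.4" --pt "0 0 0 0 0 0 -0.4" --pt "0 0 0 0 0 0 -0.4"

```text
time: 9.35
tool_pos: [0.6841, -0.1808, 0.1114]
tool_rot: [-1.57, 0.001, -2.617]
contact_force: [0.9, 0.6, 0.3]
opening: 0.064
```

```bash
python3 -c "
from h import *
go(.6847,-.1862,.042)"
```

```text
t 9.35 pos [ 0.6841 -0.1808  0.1114] op 0.064 F [0.9 0.6 0.3] shift [0.0023 0.0694 0.0049] turn [-0.  0. -0.] dist 0.07
```

>>> apply_moves --pt "0.002 0.005 0.005 0 0 0 -0.4" --pt "0.002 0.03 0.005 0 0 0 -0.4" --pt "0.002 0.06 0.005 0 0 0 -0.4" --pt "0.002 0.0695 0.005 0 0 0 -0.4" --pt "0.002 0.0695 0.005 0 0 0 -0.4"

```text
time: 9.98
tool_pos: [0.6845, -0.1862, 0.0407]
tool_rot: [-1.572, -0.001, -2.617]
contact_force: [1.0, -0.6, 1.4]
opening: 0.0641
```

```bash
python3 -c "
from h import *
go(.6847,-.1862,.042)"
```

```text
t 9.97 pos [ 0.6845 -0.1862  0.0407] op 0.0641 F [ 1.  -0.6  1.4] shift [-0.0001 -0.0013  0.0001] turn [0. 0. 0.] dist 0.001
```

>>> apply_moves --pt "0 0 0 0 0 0 1" --pt "0 0 0 0 0 0 1" --pt "0 0 0 0 0 0 1" --pt "0 0 0 0 0 0 1" --pt "0 0 0 0 0 0 1"

```text
time: 10.6
tool_pos: [0.6848, -0.1861, 0.0413]
tool_rot: [-1.571, 0.0, -2.617]
contact_force: [-0.1, 0.0, -1.0]
opening: 0.0194
```

```bash
python3 -c "
from h import *
go(.6847,-.1862,.042)"
```

```text
t 10.6 pos [ 0.6848 -0.1861  0.0413] op 0.0194 F [-0.1  0.  -1. ] shift [ 0.0001 -0.0007  0.0001] turn [-0.  0. -0.] dist 0.001
```

>>> apply_moves --pt "0 0 0 0 0 0 1" --pt "0 -0.01 0 0 0 0 1" --pt "0 -0.05 0 0 0 0 1" --pt "0 -0.1 0 0 0 0 1" --pt "0 -0.108 0 0 0 0 1"

```text
time: 11.22
tool_pos: [0.6868, -0.1867, 0.1549]
tool_rot: [-1.564, 0.006, -2.617]
contact_force: [0.6, 0.4, -1.1]
opening: 0.0196
```

```bash
python3 -c "
from h import *
go(.6217,.1448,.15)"
```

```text
t 11.22 pos [ 0.6868 -0.1867  0.1549] op 0.0196 F [ 0.6  0.4 -1.1] shift [-0.1097  0.0033 -0.3196] turn [-0.4  0.1 -0.3] dist 0.338
```

>>> apply_moves --pt "-0.011 0 -0.032 0 0 0 1" --pt "-0.028 0 -0.08 0 0 0 1" --pt "-0.045 0 -0.13 0 0 0 1" --pt "-0.063 0 -0.18 0 0 0 1" --pt "-0.08 0 -0.23 0 0 0 1"

```text
time: 11.85
tool_pos: [0.638, 0.0548, 0.1487]
tool_rot: [-1.571, -0.001, -2.617]
contact_force: [1.0, 0.9, 0.5]
opening: 0.0196
```

>>> apply_moves --pt "-0.014 0 -0.04 0 0 0 1" --pt "-0.024 0 -0.07 0 0 0 1" --pt "-0.03 0 -0.086 0 0 0 1" --pt "-0.031 0 -0.088 0 0 0 1" --pt "-0.031 0 -0.088 0 0 0 1"

```text
time: 12.48
tool_pos: [0.6218, 0.1439, 0.149]
tool_rot: [-1.57, -0.0, -2.618]
contact_force: [0.2, -0.1, -0.6]
opening: 0.0195
```

```bash
python3 -c "
from h import *
s=robot.observe();P=pose('wrist',s);im=cams.read_camera('wrist');cv2.imwrite('pics/w6.png',im)
for c in blobs(beech(im),300,6000):
    (x,y),r=cv2.minEnclosingCircle(c);print('w',np.round((x,y,r),1),onz(P,(x,y),.025).round(4))
go(.6217,.1448,.049)"
```

```text
w [258.  299.5 160. ] [0.515  0.0819 0.025 ]
w [216.  256.5  26.7] [0.5363 0.1419 0.025 ]
w [256.5 210.   82.6] [0.598  0.1316 0.025 ]
t 12.53 pos [0.6219 0.1436 0.1491] op 0.0192 F [-0.2  0.3 -0.6] shift [-0.0004  0.1001 -0.0012] turn [-0. -0.  0.] dist 0.1
```

>>> apply_moves --pt "0 0.03 -0.001 0 0 0 1" --pt "0 0.06 -0.001 0 0 0 1" --pt "0 0.08 -0.001 0 0 0 1" --pt "0 0.094 -0.001 0 0 0 1" --pt "0 0.1 -0.001 0 0 0 1"

```text
time: 13.15
tool_pos: [0.6211, 0.145, 0.0485]
tool_rot: [-1.571, -0.001, -2.618]
contact_force: [-0.0, 0.6, -0.2]
opening: 0.0197
```

```bash
python3 -c "
from h import *
go(.6217,.1448,.0448)"
```

```text
t 13.15 pos [0.6211 0.145  0.0485] op 0.0197 F [-0.   0.6 -0.2] shift [-0.0004  0.0037  0.0004] turn [ 0. -0.  0.] dist 0.004
```

>>> apply_moves --pt "0 0.0015 0 0 0 0 1" --pt "0 0.003 0 0 0 0 1" --pt "0 0.0035 0 0 0 0 1" --pt "0 0.004 0 0 0 0 1" --pt "0 0.004 0 0 0 0 1"

```text
time: 13.78
tool_pos: [0.6211, 0.1457, 0.0453]
tool_rot: [-1.571, 0.0, -2.617]
contact_force: [0.5, -0.4, -0.9]
opening: 0.0195
```

```bash
python3 -c "
from h import *
go(.6217,.1448,.0448)"
```

```text
t 13.78 pos [0.6211 0.1457 0.0453] op 0.0195 F [ 0.5 -0.4 -0.9] shift [-0.      0.0005  0.0011] turn [-0.   0.1 -0. ] dist 0.001
```

Within 1 mm of the target height. Releasing and backing off, then moving clear of the tin to check.

>>> apply_moves --pt "0 0.0005 0 0 0 0 0.3" --pt "0 0.0005 0 0 0 0 0.1" --pt "0 0.0005 0 0 0 0 0.1" --pt "0 0.0005 0 0 0 0 0.1" --pt "0 0.0005 0 0 0 0 0.1"

```text
time: 14.4
tool_pos: [0.6211, 0.1457, 0.0447]
tool_rot: [-1.571, -0.0, -2.617]
contact_force: [0.1, 0.5, -0.5]
opening: 0.0413
```

>>> apply_moves --pt "0 -0.02 0 0 0 0 0.1" --pt "0 -0.06 0 0 0 0 0.1" --pt "0 -0.11 0 0 0 0 0" --pt "0 -0.15 0 0 0 0 -0.5" --pt "0.02 -0.16 0 0 0 0 -0.5"

```text
time: 15.02
tool_pos: [0.6054, 0.1361, 0.208]
tool_rot: [-1.568, 0.006, -2.616]
contact_force: [0.0, 0.3, -0.3]
opening: 0.0612
```

>>> apply_moves --pt "0.03 0 0 0 0 0 -0.5" --pt "0.07 0 0 0 0 0 -0.5" --pt "0.1 0 0 0 0 0 -0.5" --pt "0.1 0 0 0 0 0 -0.5" --pt "0.1 0 0 0 0 0 -0.5"

```text
time: 15.65
tool_pos: [0.5181, 0.0858, 0.205]
tool_rot: [-1.57, 0.001, -2.617]
contact_force: [0.3, 0.1, 0.5]
opening: 0.0687
```

```bash
python3 -c "
from h import *
s=robot.observe();P=pose('wrist',s);im=cams.read_camera('wrist');S=cams.read_camera('scene')
print(s['time'],s['tool_pos'])
for c in blobs(beech(im),300,6000):
    (x,y),r=cv2.minEnclosingCircle(c);print('w',np.round((x,y,r),1),onz(P,(x,y),.025).round(4))
p=proj(pose('scene'),np.array([.57,.115,.03])).astype(int)
a=cv2.resize(S[p[1]-50:p[1]+50,p[0]-60:p[0]+60],(480,400),interpolation=cv2.INTER_CUBIC)
cv2.imwrite('pics/fin.png',np.vstack([a,cv2.resize(im,(480,200))[:200]]))
cv2.imwrite('pics/fin.png',np.hstack([a,cv2.resize(im[:260,100:400],(320,277))[:277] if 0 else cv2.copyMakeBorder(cv2.resize(im[:260,100:400],(300,260)),0,140,0,0,cv2.BORDER_CONSTANT)]))
"
```

```text
15.65 [0.5180583  0.08584528 0.20504597]
w [128.5 256.5  27.1] [0.3508 0.1666 0.025 ]
w [258.6 171.4  24.7] [0.5174 0.0845 0.025 ]
w [307.  144.5  25.4] [0.569  0.0543 0.025 ]
w [210.7 143.1  25.4] [0.5184 0.1446 0.025 ]
w [258.5 115.   25.8] [0.5696 0.1149 0.025 ]
w [309.8  86.2  27.8] [0.6209 0.0838 0.025 ]
w [207.7  85.4  27.7] [0.5691 0.1748 0.025 ]
w [258.   55.6  28.8] [0.6195 0.1444 0.025 ]
```

View pics/fin.png

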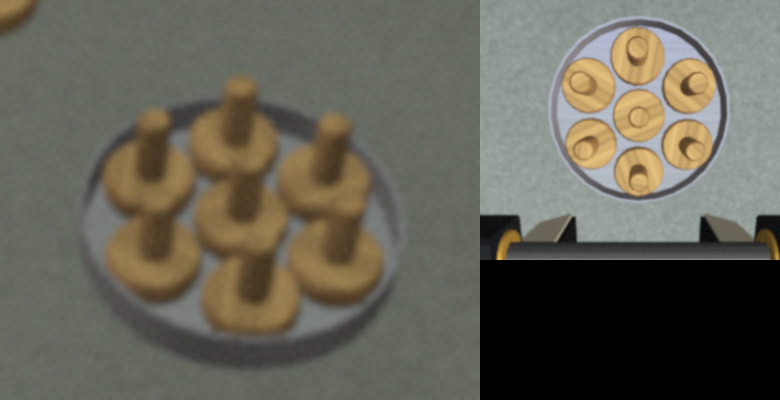

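The tin holds seven upright feet. The new ones are at wrist pixels (258.6,171.4) and (258,55.6), both level with their neighbours, and the gripper is clear. Handing in.

```bash
python3 -c "
from cell import robot
print(robot.hand_in())"
```

```text
the job is handed in; nothing more can be done
None
```

I stood both loose 56 mm pale feet in the tin, one in each gap with spigots up, and handed the job in at about 15.7 s; the hand-in gives no verdict.

- **Final positions:** the last wrist view put the feet at (0.517, 0.085) and (0.620, 0.144). Both are within about 2 mm of the gap middles I measured, against the 20 mm allowed.
- **Upright and undisturbed:** the scene and wrist pictures show all seven feet upright and level with each other. The five feet already in the tin moved by no more than about 1 mm. The gripper was clear, about 0.2 m up, and contact forces stayed near zero throughout.
- **Seating height:** I judged this from the release height and the pictures, and did not triangulate the feet again after releasing them.
- **Disagreements:** foot A's spigot top triangulated to 56–59 mm instead of the stated 67 mm, because the two views were close together. Its puck top came out at 16–21 mm against the stated 22 mm. I used the wrist–top camera value of about 20.6 mm, and both grips closed at 19.5 mm on the 20 mm spigots.

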